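Lock the bayonet lid onto the nut mill

ROBOT

A 7-joint arm with a two-finger parallel gripper is mounted at the origin on the work surface. World frame = base frame: x ahead of the robot, y to its left, z up, the work surface at z = 0. Lengths are in m, angles in rad, forces in N, time in s.
With the tool pointing down it reaches from about 0.4 to 0.875 m from the base axis. Payload 19.3 kg.
Tool frame: the origin (TCP) lies on the centre line of the jaws, within the pads' length; the fingertips stand 25 mm ahead of it and the grasp point (between the pads) lies 6 mm ahead of it (tips_ahead is the distance from the TCP to the fingertips, in m); z points along the fingers, y is the direction in which the jaws open and shut (so a half turn about z gives the same grasp; the last joint's range is limited). The gripper opens to 85 mm and grips with 20 to 120 N. Pads are 22 mm wide; open, the fingers measure 114 mm over their backs; the gripper's body (76 mm by 85 mm) begins 54 mm behind the grasp point. The pads swing forward as they close: fully open they stand 13 mm farther back than shut.
Start: joints at [1.206, 0.521, -0.036, 1.599, 0.021, 1.021, -0.113], TCP at [0.182, -0.598, 0.256] pointing down, gripper open.
Joint ranges: [-2.91, 2.91], [-0.3, 2.13], [-1.5, 1.42], [0.17, 2.43], [-1.26, 4.41], [0.16, 1.93], [-2.52, 2.52]. Speed limits (rad/s): [1.89, 1.89, 2.39, 2.39, 3.01, 3.01, 3.01].

INTERFACE

Orientations are given as [roll, pitch, yaw] about the fixed x, y, z axes, in that order (R = Rz(yaw) Ry(pitch) Rx(roll)).
In Python, from workcell import observe, grab_frame, job_done, outline_of, tips_ahead gives the robot as it stands. The module is installed in compiled form; this text tells all that it offers.
- The arm moves only by the tool move_arm, never from a script. Its argument "motion" is a list of rows, each a list of 2 entries, a list of its own where there are three numbers: the shift along the world's x, y, z in mm, then the turn, a rotation vector about the world's x, y, z in rad. A call has 1 to 12 rows; each row is the pose to reach, as a shift and turn from the pose commanded when the call began; what a row does not reach only later rows make up. A row lasts 1/8 s, in which the tool goes at most 62.5 mm and 10.7 degrees, less where a joint would pass 70% of its speed; a pose out of reach is approached as far as the arm can. A call with a gripper value outside its range is refused whole. "jaw" is the finger opening in mm, from 0 to 85.4, set as the call begins (left out, the last holds). The fingers move at their own pace and stop on an object; "grip_force" is the grip in N (left out, the last holds). Time passes only in rows, so rows that repeat a pose let the fingers close. It gives the time, the measured TCP pose, the force and the opening at its end, in the units of the state.
- observe(): the state, without advancing time (a new reading comes with each control period).
- grab_frame(name): name is "side" or "top"; returns a dict with "frame" (420x560x3 uint8, red, green, blue), "fx", "fy", "cx", "cy" (pixels), "T" (4x4, takes a point from camera to world coordinates). Camera axes: x right, y down, z forward; pixel columns grow to the right and rows downward; lengths in m; the calibration is good to about 2 mm. A picture is of the moment at which its call begins. There is no depth.
- job_done(): hands the job in, once; it reports no verdict.
Trained networks look in the newest picture that a camera, given by its name, has taken for a name from the list of things; names that differ only in an ending like _2 or _b are one class to them, and where a whole thing is asked for, a point or a joint stands for the part that bears it (a point fixed in the world has none). Each returns a list of dicts, best first, with "score" (0 to 1); they miss things now and then, are a little off and sometimes report something else, mostly with a low value. They report only what shows in the picture. A call takes as long as a camera call. They do not tell look-alikes from the thing itself.
- outline_of(label, camera): "pixels" (420x560 bool, what is visible of it) and "pixel" ([column, row] in pixels, amid what is visible of it).
The state is a dict: "clock": time; "qpos": joint angles; "qd": joint speeds; "joint_efforts": joint torques, N m; "position": TCP position; "tool_rot": TCP orientation; "force": force on the tool from outside, world axes, zero at the start; "moment": the same for the moment, N m; "grip_width": finger opening in m.
Only numpy, scipy, OpenCV 4.12 (cv2) and the standard library are available. Lean on these libraries where they do the work, as an engineer would, in place of code of your own. Each camera call takes 0.05 s, during which the arm holds its last target.

TASK

Close the nut mill on the stall counter with its bayonet lid, the one with the straight wing grip: let the lid into the mouth with its lugs in the two keyways, press it in against the spring, twist it clockwise (seen from above) to the stop and let it spring up into its lock notches. Press and twist no harder than the spring and the stop need, and leave the lid locked, level and let go; do not knock the mill with the arm or disturb the other things on the counter.

Things in the scene. Friction and masses are not known exactly. Their poses are not given: they have to be found in the camera images.
- mill: White round nut mill fixed to the counter, 150 mm across, its body 66 mm high; a screwed aluminium collar of 84 mm diameter stands out of its top, with a flat rim; a grey control panel with knob and rocker sticks out to 90 mm from the axis on its -x side. Origin: centre of its underside; z up, x points away from the panel.
- mouth (a point): Point on the axis of the mill's mouth (bore 51 mm), 105 mm above the counter; axes as the mill's. The collar is screwed in to suit the last grind: its rim stands anywhere from 100 to 110 mm above the counter, which is NOT measured; find it by feel. In the bore a damped sprung plate (32 mm across) rests 14 mm below the rim: it gives at 3 N, then 1 N per mm, travel 10 mm.
- keyway (a point): Point over one of the two entry keyways, 29 mm from the mouth's axis, 105 mm above the counter. They are about 14 mm wide, cut 6.5 mm into the bore's edge, opposite each other, 0.8 rad counter-clockwise (seen from above) from the mill's +x and -x. A round dot on the rim stands beside each.
- notch (a point): Point over the lock notch at +x (the other at -x), 29 mm from the mouth's axis, 105 mm above the counter; a small bar on the rim marks each. The notches are hidden: the lugs' tracks run under the rim from a keyway 0.8 rad clockwise to a notch and end there at a stop (play about 0.1 rad). The lip over a track is 13 mm thick, over a notch 9 mm: there the lug rises 4 mm.
- lid: The mill's loose lid, 0.10 to 0.21 kg, standing on its plug. From below: aluminium plug, 48 mm diameter, 23 mm high, lower edge bevelled 3 mm; steel flange, 66 mm diameter, from 23 to 28 mm height; black wing grip on top, up to 58 mm. Origin: centre of the plug's underside; x along the wing grip and lugs, z up. Half a turn leaves it the same.
- lid_grip (a point): Middle of the lid's wing grip, 45 mm above the lid's underside. The grip is 46 mm long (lid's x), 14 mm thick (lid's y) and 30 mm high, standing on the flange from 28 to 58 mm above the underside.
- lid_lug (a point): Outer face of one of the lid's two lugs, 30 mm from the axis, in line with the wing grip (lid's +x; the other at -x). Lugs are 10 mm wide, 3 to 8 mm above the underside. Underside below the rim: 14 mm resting on the plate; 23 mm when the flange meets the rim (12 N of spring); the lugs pass under the lip only beyond 21 mm; 17 mm when locked (flange 6 mm above the rim, 6 N).
- jar_lid: Not needed, leave alone: plain round steel lid of a storage jar, 84 mm diameter, with a round black knob, 40 mm high, no lugs. It lies on the counter on the other side of the mill from the lid. Origin: centre of its underside.
- scoop: Bystander: small steel scoop with a wooden handle, lying on the counter to the left of the mill, 22 mm high, about 165 mm long.
- brush: Bystander: hand brush lying on the counter to the right of the mill.
- jar: Bystander: closed glass jar, 68 mm diameter, 85 mm high, beyond and to the left of the mill.
- cup: Bystander: steel cup, 72 mm diameter, 60 mm high, beyond and to the right of the mill.
- weight: Bystander: brass scale weight, 40 mm diameter, 35 mm high, beyond the mill to the right.
There are look-alikes about, which are no part of the job. There is more than one size of the mill; the one meant has the size given above.

How it is judged:
By the outcome, as a careful person would: the job done as asked, in the order asked, and still so for the second after the job is handed in, with the robot touching nothing.
It also fails if it takes over 64 s, if anything falls off the work surface, if the arm or the gripper's body presses on something with over 40 N, if the wrist force passes 120 N, or if a joint passes its speed limit or range.

## Working session

There is one attempt and no reset: what is moved stays moved. The work goes in short steps, Python scripts to look and compute and a tool call to move; the robot and the scene stay as the last step left them, time stands still between calls to the robot, and variables do not carry over. Pictures are saved under pics/ and viewed, and the job is handed in when it is done.

Besides the shell and the picture viewer there is one more tool, called after "Request:" by a JSON object that holds its "method" and its "body", one argument or row to a line. move_arm: Moves the arm, as the interface text tells. Its arguments: {"type":"object","properties":{"motion":{"type":"array"},"jaw":{"type":"number"},"grip_force":{"type":"number"}},"required":["motion"]}

```bash
mkdir -p pics; python3 - <<'E'
from workcell import *
import cv2
s=observe();print({k:s[k] for k in ("clock","position","tool_rot","force","grip_width")}, tips_ahead)
for n in("side","top"):
    g=grab_frame(n);cv2.imwrite(f"pics/{n}0.png",g["frame"][:,:,::-1]);print(n,g["fx"],g["cx"],g["cy"],g["T"])
    for l in("mill","lid","jar_lid","scoop"):
        for o in outline_of(l,n)[:4]:print(n,l,o["score"],o["pixel"],o["pixels"].sum())
E
```

```text
{'clock': 0.0, 'position': array([ 0.18147041, -0.59777768,  0.25574516]), 'tool_rot': array([-3.14050863e+00,  7.78327268e-05,  2.94781080e-01]), 'force': array([-0.73459935,  1.09559765,  0.20762456]), 'grip_width': 0.08583598837216908} 0.025
side 523.5846893423881 277.77853980343326 209.0852116071732 [[-0.76352929 -0.37327042  0.5269651  -0.18262146]
 [-0.64576976  0.44399672 -0.62116691  0.78907523]
 [-0.00210754 -0.81457726 -0.58005124  0.83723178]
 [ 0.          0.          0.          1.        ]]
side mill 0.75 [303.8, 166.1] 571
side mill 0.68 [360.9, 196.4] 451
side mill 0.62 [348.1, 233.9] 1416
side mill 0.6 [285.9, 336.2] 8239
side lid 0.76 [210.3, 308.4] 679
side jar_lid 0.87 [361.5, 194.8] 473
side jar_lid 0.63 [180.0, 253.5] 745
side jar_lid 0.43 [253.9, 235.1] 1781
side scoop 0.56 [183.8, 252.4] 702
side scoop 0.52 [131.6, 260.1] 1162
top 391.9492565958182 285.07046733737616 208.67384921112128 [[-0.01776983 -0.98687567  0.16050122  0.35247584]
 [-0.99958882  0.02114794  0.01936351 -0.01811367]
 [-0.02250365 -0.16009114 -0.98684569  0.90348432]
 [ 0.          0.          0.          1.        ]]
top mill 0.77 [279.3, 187.8] 2531
top mill 0.72 [170.9, 321.9] 7810
top mill 0.72 [335.9, 269.9] 2198
top lid 0.91 [159.3, 236.5] 623
top lid 0.6 [277.4, 186.1] 2348
top jar_lid 0.81 [413.1, 237.4] 1130
top scoop 0.63 [206.0, 156.3] 886
```

View pics/side0.png

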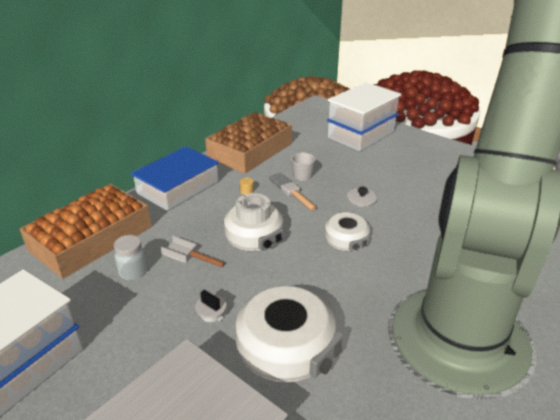

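View pics/top0.png

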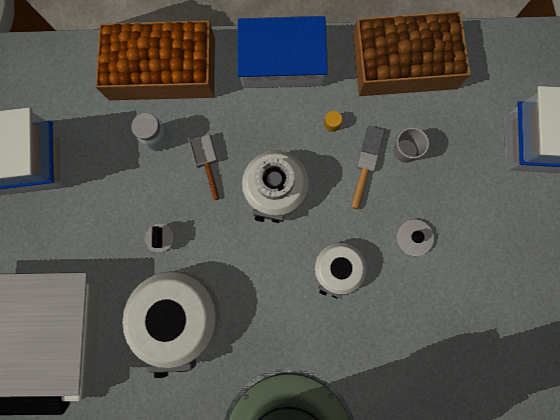

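The mill meant is at top (274,185), with the collar and two dots showing. The lid with the wing grip is at (159,237) and the jar lid at (415,237). The bigger and smaller black-holed mills are look-alikes. I'll zoom in next.

```bash
cat > h.py <<'E'
import numpy as np,cv2
from workcell import *
def proj(g,P):
    T=g["T"];p=(np.atleast_2d(P)-T[:3,3])@T[:3,:3];return np.c_[g["fx"]*p[:,0]/p[:,2]+g["cx"],g["fy"]*p[:,1]/p[:,2]+g["cy"]]
def back(g,uv,z):
    T=g["T"];uv=np.atleast_2d(uv).astype(float);d=np.c_[(uv[:,0]-g["cx"])/g["fx"],(uv[:,1]-g["cy"])/g["fy"],np.ones(len(uv))]@T[:3,:3].T
    return T[:3,3]+d*((z-T[2,3])/d[:,2])[:,None]
def crop(g,c,w,h,s,name,pts=None):
    f=g["frame"][:,:,::-1];x,y=int(c[0]-w/2),int(c[1]-h/2)
    im=cv2.resize(f[y:y+h,x:x+w],None,fx=s,fy=s,interpolation=cv2.INTER_CUBIC)
    if pts is not None:
        for u in pts: cv2.circle(im,(int((u[0]-x+.5)*s),int((u[1]-y+.5)*s)),1,(0,0,255),-1)
    cv2.imwrite(name,im);print(name,"origin",x,y,"scale",s)
E
python3 - <<'E'
from h import *
t=grab_frame("top");s=grab_frame("side")
crop(t,(274,185),80,80,7,"pics/a1.png");crop(t,(159,237),50,50,10,"pics/a2.png")
crop(s,(255,220),80,80,7,"pics/a3.png");crop(s,(210,304),50,50,10,"pics/a4.png")
a=[cv2.resize(cv2.imread(f"pics/a{i}.png"),(400,300) if 0 else (300,300)) for i in(1,2,3,4)]
cv2.imwrite("pics/am.png",np.vstack([np.hstack(a[:2]),np.hstack(a[2:])]))
print(back(t,[(274,185)],.066),back(t,[(159,237)],.04),back(s,[(210,304)],.04))
E
```

```text
pics/a1.png origin 234 145 scale 7
pics/a2.png origin 134 212 scale 10
pics/a3.png origin 215 180 scale 7
pics/a4.png origin 185 279 scale 10
[[0.54167229 0.02160983 0.066     ]] [[0.43514594 0.28018347 0.04      ]] [[0.42906263 0.28814035 0.04      ]]
```

View pics/a1.png

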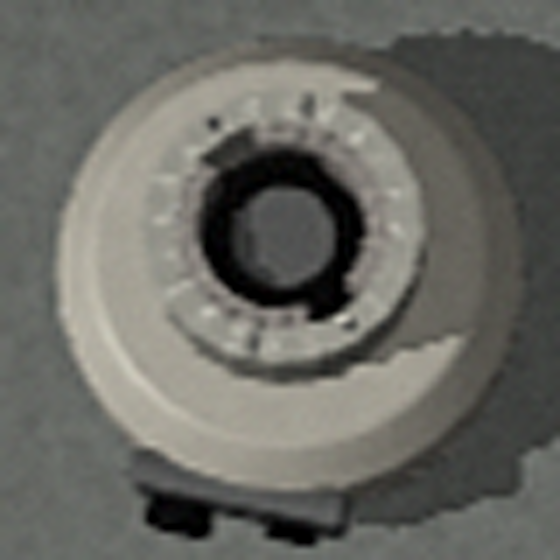

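View pics/a2.png

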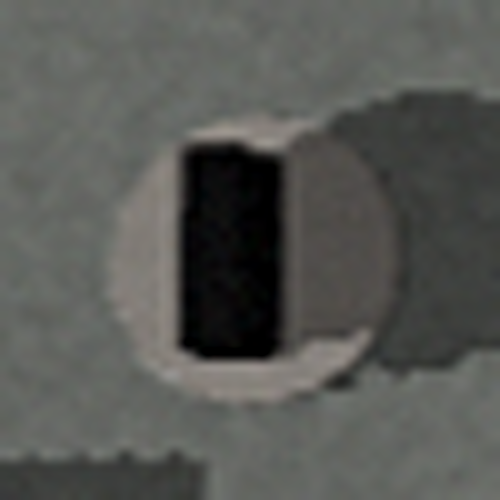

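View pics/a3.png

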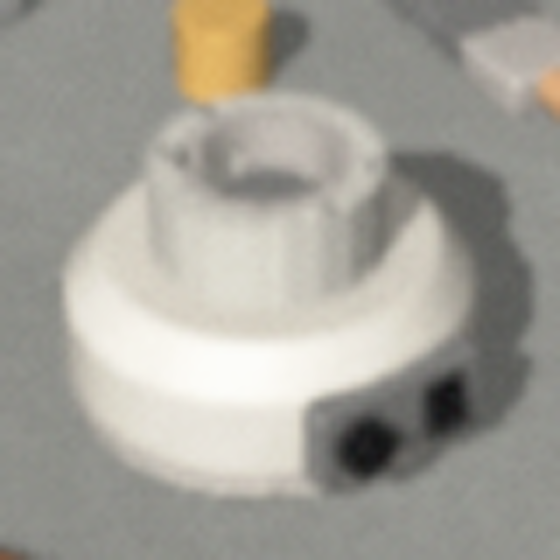

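View pics/a4.png

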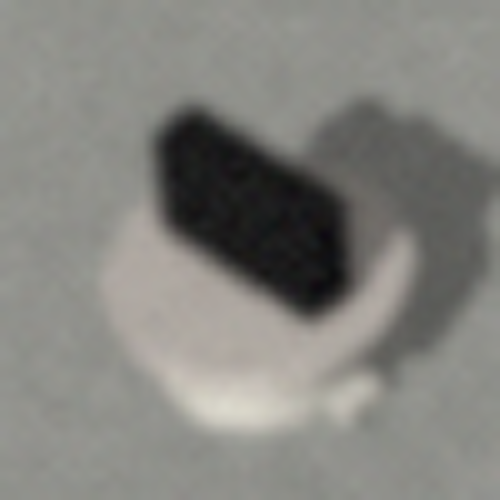

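Top image: the rim dots are at crop (214,122) and (349,325), the bars at (308,103) and (254,345). Both pairs share the midpoint (281,224), and the dot-to-bar angle is about 0.8 rad, so they agree. The wing grip points almost along world x. I'll fit the models next.

```bash
cat >> h.py <<'E'
from scipy.optimize import minimize,least_squares
def wing(x,y,yaw,z=0):
    c=np.array([(a*.023,b*.007,h) for a in(-1,1) for b in(-1,1) for h in(.028,.058)])
    R=np.array([[np.cos(yaw),-np.sin(yaw),0],[np.sin(yaw),np.cos(yaw),0],[0,0,1]])
    return c@R.T+[x,y,z]
def wingfit(g,m,x0,z=0):
    # soft IoU at 8x supersampling
    ys,xs=np.where(m);x,y=xs.min()-8,ys.min()-8;w,h=xs.max()-x+9,ys.max()-y+9;S=8
    M=m[y:y+h,x:x+w].astype(float)
    def cost(p):
        q=proj(g,wing(*p[:3],z));hull=cv2.convexHull(((q-[x,y]+.5)*S).astype(np.float32)).reshape(-1,2)
        im=np.zeros((h*S,w*S),np.uint8);cv2.fillConvexPoly(im,np.round(hull*16-8).astype(np.int32),1,shift=4)
        I=im.reshape(h,S,w,S).mean((1,3));return np.abs(I-M).sum()
    r=minimize(cost,x0,method="Nelder-Mead",options=dict(initial_simplex=np.array([x0]+[np.array(x0)+d for d in([.006,0,0],[0,.006,0],[0,0,.15])]),xatol=1e-5,fatol=1e-3,maxiter=400))
    return r.x,r.fun,m.sum()
def darkness(g,u,v,r,lo=15,hi=120):
    f=g["frame"].astype(float).mean(2);m=np.zeros(f.shape);m[v-r:v+r,u-r:u+r]=np.clip((hi-f[v-r:v+r,u-r:u+r])/(hi-lo),0,1);return m
E
python3 - <<'E'
from h import *
t=grab_frame("top");s=grab_frame("side")
for g,u,v,r,n in((t,158,237,13,"t"),(s,210,300,13,"s")):
    f=g["frame"].mean(2);m=np.zeros(f.shape,bool);m[v-r:v+r,u-r:u+r]=f[v-r:v+r,u-r:u+r]<60
    n_,lab,st,_=cv2.connectedComponentsWithStats(m.astype(np.uint8));k=1+st[1:,4].argmax();m=lab==k
    p,c,a=wingfit(g,m,[.432,.284,0.]);print("lid",n,p,c,a)
    fl=np.array([[p[0]+.033*np.cos(q),p[1]+.033*np.sin(q),.028] for q in np.linspace(0,6.28,40)])
    crop(g,(u,v),50,50,10,f"pics/b{n}.png",np.vstack([proj(g,wing(*p)),proj(g,fl)]))
# mill
P=np.array([(308,103),(254,345),(214,122),(349,325)],float);uv=[234,145]+(P+.5)/7-.5
for z in(.100,.105,.110):
    w=back(t,uv,z);c=w.mean(0);d1=w[0]-w[1];d2=w[2]-w[3];print(z,c,np.arctan2(d1[1],d1[0]),np.arctan2(d2[1],d2[0])-.8,np.linalg.norm(d1)/2,np.linalg.norm(d2)/2)
    cir=lambda r,zz:np.array([[c[0]+r*np.cos(q),c[1]+r*np.sin(q),zz] for q in np.linspace(0,6.28,60)])
    for g,n,uvc in((t,"t",(274,185)),(s,"s",(255,220))):
        crop(g,uvc,80,80,7,f"pics/m{n}{int(z*1000)}.png",np.vstack([proj(g,cir(.042,z)),proj(g,cir(.0255,z)),proj(g,cir(.075,0.0)),proj(g,cir(.042,.066))]))
a=[cv2.imread("pics/b%s.png"%n) for n in "ts"];cv2.imwrite("pics/bb.png",np.hstack(a)[:, :])
a=[cv2.resize(cv2.imread("pics/m%s%d.png"%(n,z)),(260,260)) for n in "ts" for z in(100,105,110)]
cv2.imwrite("pics/mm.png",np.vstack([np.hstack(a[:3]),np.hstack(a[3:])]))
cv2.imwrite("pics/bb.png",cv2.resize(cv2.imread("pics/bb.png"),(800,400)))
E
```

```text
lid t [0.43564427 0.28344362 0.03558626] 7.65625 232
pics/bt.png origin 133 212 scale 10
lid s [ 0.43623527  0.2807445  -0.12770317] 65.65625 225
pics/bs.png origin 185 275 scale 10
0.1 [0.55248268 0.02031844 0.1       ] -0.22777665541315928 -0.24101720125065118 0.03818470922686922 0.037555287057865996
pics/mt100.png origin 234 145 scale 7
pics/ms100.png origin 215 180 scale 7
0.105 [0.55123806 0.02007928 0.105     ] -0.22777665541315956 -0.24101720125065174 0.03794708972358582 0.037321584383758065
pics/mt105.png origin 234 145 scale 7
pics/ms105.png origin 215 180 scale 7
0.11 [0.54999344 0.01984012 0.11      ] -0.2277766554131595 -0.24101720125065096 0.03770947022030247 0.03708788170965004
pics/mt110.png origin 234 145 scale 7
pics/ms110.png origin 215 180 scale 7
```

View pics/bb.png

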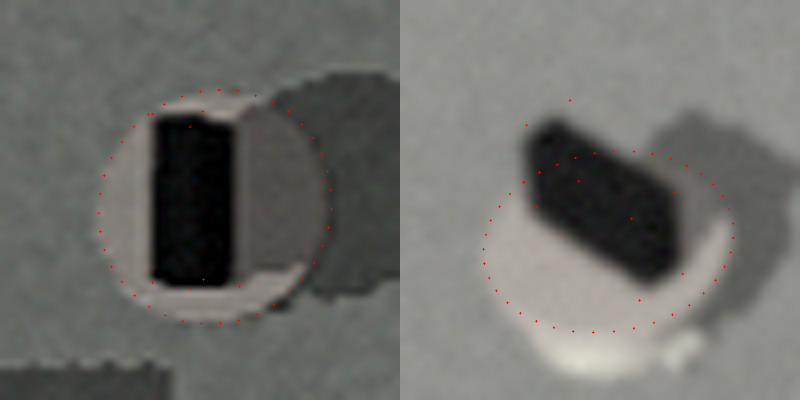

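View pics/mm.png

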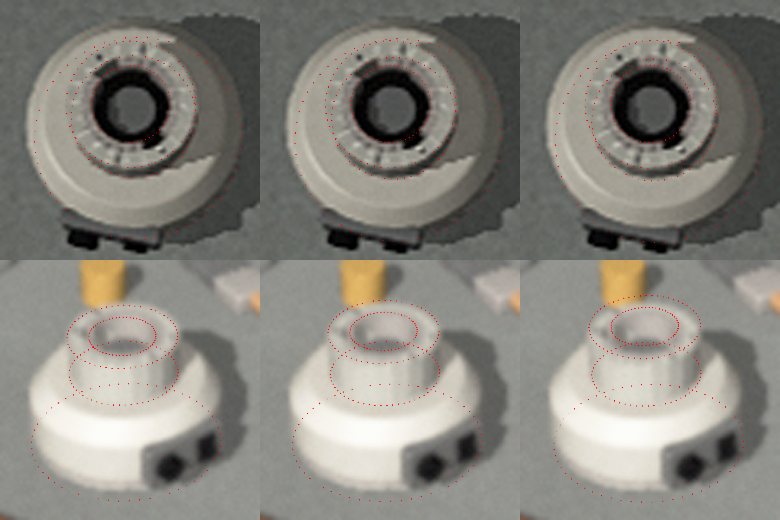

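```bash
python3 - <<'E'
from h import *
s=grab_frame("side");g=s;u,v,r=210,302,22
f=g["frame"].mean(2);m=np.zeros(f.shape,bool);m[v-r:v+r,u-r:u+r]=f[v-r:v+r,u-r:u+r]<75
n_,lab,st,_=cv2.connectedComponentsWithStats(m.astype(np.uint8));k=1+st[1:,4].argmax();m=lab==k
for i in([.436,.283,.03],[.43,.287,.1],[.436,.288,-.05]):
    p,c,a=wingfit(g,m,i);print(p,c,a)
fl=np.array([[p[0]+.033*np.cos(q),p[1]+.033*np.sin(q),.028] for q in np.linspace(0,6.28,40)])
crop(g,(u,v),50,50,10,"pics/bs2.png",np.vstack([proj(g,wing(*p)),proj(g,fl)]))
E
```

```text
[ 0.43580528  0.28119234 -0.08409312] 53.171875 243
[ 0.4354888   0.2813801  -0.08447501] 54.328125 243
[ 0.43603471  0.28114369 -0.08861947] 54.28125 243
pics/bs2.png origin 185 277 scale 10
```

View pics/bs2.png

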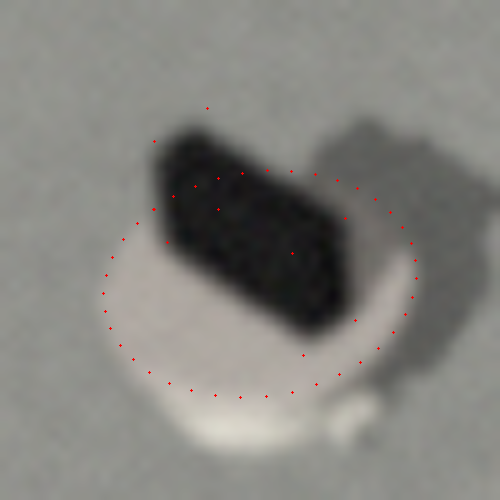

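```bash
python3 - <<'E'
from h import *
t=grab_frame("top");s=grab_frame("side")
for o in outline_of("mill","top"):
    ys,xs=np.where(o["pixels"]);print(o["pixel"],xs.min(),xs.max(),ys.min(),ys.max())
print(back(t,[(168,274),(168,368),(123,320),(216,320),(166,320)],.06))
# big mill hole centre seen in both: hole top ~(166,320), side ~(286,315): triangulate
A=[];b=[]
for g,u in((t,(166,320)),(s,(286,315))):
    o=g["T"][:3,3];d=back(g,[u],0)[0]-o;d/=np.linalg.norm(d);M=np.eye(3)-np.outer(d,d);A.append(M);b.append(M@o)
print(np.linalg.lstsq(np.vstack(A),np.hstack(b),rcond=None)[0], observe()["clock"])
E
```

```text
[277.2, 185.6] 242 308 151 222
[168.2, 323.7] 123 220 271 377
[336.5, 269.3] 315 366 243 296
[414.2, 234.5] 397 434 219 255
[[0.35358704 0.25119406 0.06      ]
 [0.16254428 0.24539438 0.06      ]
 [0.25975519 0.34359835 0.06      ]
 [0.25677826 0.14717967 0.06      ]
 [0.25837491 0.25252688 0.06      ]]
[0.26082906 0.24365105 0.08654   ] 0.9
```

Request:
{"method": "move_arm", "body": {
  "motion": [
    [[30, 42, 20], [0, 0, 0]],
    [[62, 83, 44], [0, 0, 0]],
    [[100, 135, 60], [0, 0, 0]],
    [[140, 189, 60], [0, 0, 0]],
    [[180, 243, 60], [0, 0, 0]],
    [[220, 297, 60], [0, 0, 0]],
    [[260, 351, 60], [0, 0, 0]],
    [[300, 405, 60], [0, 0, 0]],
    [[335, 452, 60], [0, 0, 0]],
    [[369, 498, 60], [0, 0, 0]],
    [[369, 498, 60], [0, 0, 0]]
  ],
  "jaw": 85,
  "grip_force": 40
}}

```text
clock: 2.28
position: [0.5521, -0.0962, 0.3161]
tool_rot: [-3.14, -0.001, 0.299]
force: [-1.1, 0.5, 0.3]
grip_width: 0.0852
```

Request:
{"method": "move_arm", "body": {
  "motion": [
    [[-12, 48, 0], [0, 0, -0.04]],
    [[-25, 96, 0], [0, 0, -0.08]],
    [[-40, 145, -10], [0, 0, -0.12]],
    [[-55, 195, -20], [0, 0, -0.16]],
    [[-70, 245, -40], [0, 0, -0.2]],
    [[-87, 295, -60], [0, 0, -0.23]],
    [[-102, 340, -80], [0, 0, -0.26]],
    [[-115, 382, -116], [0, 0, -0.26]],
    [[-115, 382, -126], [0, 0, -0.26]],
    [[-115, 382, -126], [0, 0, -0.26]]
  ]
}}

```text
clock: 3.52
position: [0.4357, 0.281, 0.1899]
tool_rot: [3.14, 0.001, 0.034]
force: [1.1, -0.3, -1.1]
grip_width: 0.0849
```

```bash
python3 - <<'E'
from h import *
t=grab_frame("top");s=grab_frame("side");o=observe();print(o["clock"],o["position"],o["tool_rot"],o["qpos"],o["force"])
crop(t,(159,230),120,90,6,"pics/c1.png");crop(s,(210,280),120,90,6,"pics/c2.png")
cv2.imwrite("pics/c.png",cv2.resize(np.hstack([cv2.imread("pics/c1.png"),cv2.imread("pics/c2.png")]),(800,300)))
E
```

```text
3.625 [0.43643506 0.28092149 0.19096589] [ 3.14149503e+00 -9.06195154e-04  3.28932685e-02] [-0.4068568   0.4602932  -0.3685226   1.92777031  0.22747497  0.79301647
 -2.43876549] [ 0.12093416 -0.49683638  0.16661884]
pics/c1.png origin 99 185 scale 6
pics/c2.png origin 150 235 scale 6
```

View pics/c.png

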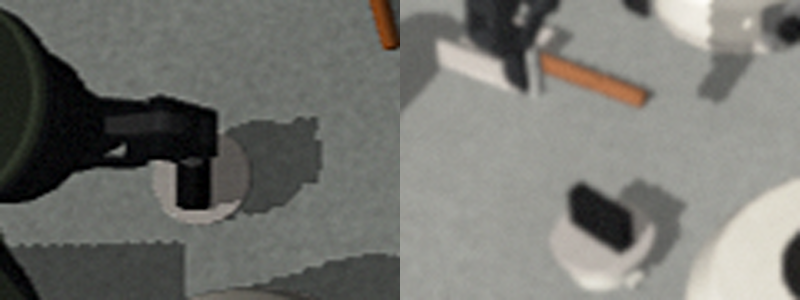

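Request:
{"method": "move_arm", "body": {
  "motion": [
    [[0, 0, -35], [0, 0, 0]],
    [[0, 0, -70], [0, 0, 0]],
    [[0, 0, -100], [0, 0, 0]],
    [[0, 0, -120], [0, 0, 0]],
    [[0, 0, -132], [0, 0, 0]],
    [[0, 0, -132], [0, 0, 0]]
  ],
  "jaw": 40
}}

```text
clock: 4.38
position: [0.4359, 0.2815, 0.0584]
tool_rot: [3.141, -0.0, 0.034]
force: [1.1, -0.2, 0.8]
grip_width: 0.0403
```

Request:
{"method": "move_arm", "body": {
  "motion": [
    [[0, 0, 0], [0, 0, 0]],
    [[0, 0, 0], [0, 0, 0]],
    [[0, 0, 0], [0, 0, 0]],
    [[0, 0, 0], [0, 0, 0]],
    [[0, 0, 0], [0, 0, 0]]
  ],
  "jaw": 0,
  "grip_force": 60
}}

```text
clock: 5.0
position: [0.436, 0.2822, 0.059]
tool_rot: [-3.141, -0.001, 0.035]
force: [-0.8, 0.3, 8.2]
grip_width: 0.0128
```

```bash
python3 - <<'E'
from h import *
t=grab_frame("top");s=grab_frame("side");o=observe();print(o["clock"],o["position"],o["tool_rot"],o["qpos"][6],o["force"],o["moment"],o["grip_width"])
crop(t,(159,230),120,90,6,"pics/c1.png");crop(s,(210,280),120,90,6,"pics/c2.png")
cv2.imwrite("pics/d.png",cv2.resize(np.hstack([cv2.imread("pics/c1.png"),cv2.imread("pics/c2.png")]),(800,300)))
E
```

```text
5.1 [0.43595308 0.28219349 0.05893737] [-3.14103211e+00 -9.78628410e-04  3.46877543e-02] -2.4858607083808493 [-0.02919843 -0.38782946  8.38919045] [-0.18816692  0.09652108  0.06128807] 0.012695626669849493
pics/c1.png origin 99 185 scale 6
pics/c2.png origin 150 235 scale 6
```

View pics/d.png

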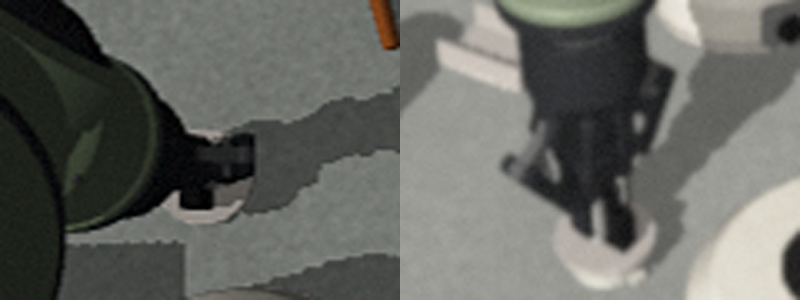

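Request:
{"method": "move_arm", "body": {
  "motion": [
    [[0, 0, 5], [0, 0, 0]],
    [[0, 0, 15], [0, 0, 0.03]],
    [[0, 0, 40], [0, 0, 0.1]],
    [[0, 0, 80], [0, 0, 0.2]],
    [[0, 0, 120], [0, 0, 0.3]],
    [[0, 0, 150], [0, 0, 0.4]],
    [[0, 0, 150], [0, 0, 0.45]],
    [[0, 0, 150], [0, 0, 0.45]]
  ]
}}

```text
clock: 6.1
position: [0.4356, 0.2817, 0.209]
tool_rot: [3.141, -0.001, 0.485]
force: [0.6, 0.2, -1.9]
grip_width: 0.0126
```

```bash
python3 - <<'E'
from h import *
t=grab_frame("top");s=grab_frame("side");o=observe();print(o["clock"],o["position"],o["tool_rot"],o["qpos"][6],o["force"],o["moment"],o["grip_width"])
crop(t,(159,230),120,90,6,"pics/c1.png");crop(s,(210,250),120,90,6,"pics/c2.png")
cv2.imwrite("pics/e.png",cv2.resize(np.hstack([cv2.imread("pics/c1.png"),cv2.imread("pics/c2.png")]),(800,300)))
E
```

```text
6.2 [0.43543892 0.2816862  0.20830529] [3.14140549e+00 3.68603269e-04 4.83868216e-01] -2.0100745790538457 [-0.26084998 -0.32319933 -1.31953887] [ 0.01454844 -0.02094081 -0.03331505] 0.012932466132718284
pics/c1.png origin 99 185 scale 6
pics/c2.png origin 150 205 scale 6
```

View pics/e.png

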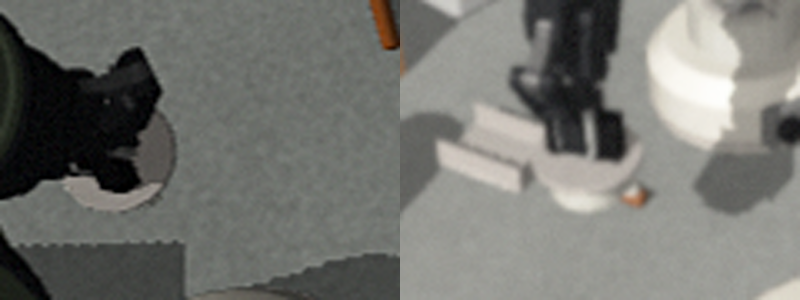

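Request:
{"method": "move_arm", "body": {
  "motion": [
    [[15, -35, 0], [0, 0, 0.02]],
    [[35, -80, 0], [0, 0, 0.04]],
    [[56, -126, 0], [0, 0, 0.06]],
    [[76, -172, 0], [0, 0, 0.08]],
    [[96, -215, 0], [0, 0, 0.085]],
    [[110, -248, 0], [0, 0, 0.085]],
    [[116, -262, -15], [0, 0, 0.085]],
    [[116, -262, -20], [0, 0, 0.085]],
    [[116, -262, -20], [0, 0, 0.085]]
  ]
}}

```text
clock: 7.32
position: [0.5509, 0.0215, 0.1877]
tool_rot: [-3.14, 0.001, 0.571]
force: [-1.1, -0.3, -1.4]
grip_width: 0.0123
```

```bash
python3 - <<'E'
from h import *
t=grab_frame("top");s=grab_frame("side");o=observe();print(o["clock"],o["position"],o["tool_rot"],o["qpos"],o["force"],o["moment"],o["grip_width"])
crop(t,(274,185),90,90,6,"pics/c1.png");crop(s,(255,210),90,90,6,"pics/c2.png")
cv2.imwrite("pics/f.png",cv2.resize(np.hstack([cv2.imread("pics/c1.png"),cv2.imread("pics/c2.png")]),(800,400)))
E
```

```text
7.425 [0.55130237 0.02136201 0.18845549] [-3.14119244e+00 -1.38713522e-04  5.71509701e-01] [ 0.14106294  0.51385137 -0.39223768  1.84528969  0.25636204  0.83213348
 -1.37869662] [-0.14483111 -0.12827077 -0.97518506] [ 0.00949172  0.03954664 -0.01972828] 0.012748606823390575
pics/c1.png origin 229 140 scale 6
pics/c2.png origin 210 165 scale 6
```

View pics/f.png

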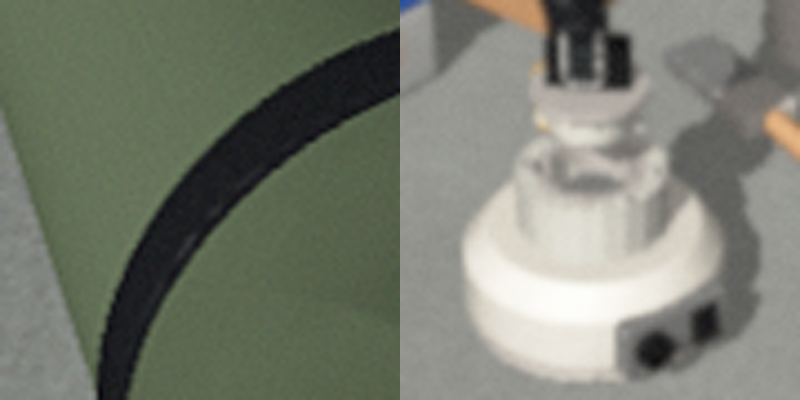

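```bash
python3 - <<'E'
from h import *
s=grab_frame("side");o=observe();p=o["position"]
def cir(c,r,z):return np.array([[c[0]+r*np.cos(q),c[1]+r*np.sin(q),z] for q in np.linspace(0,6.28,90)])
u=p[2]-.0585;m=(.5512,.0201)
pts=np.vstack([proj(s,cir(p,.033,u+.028)),proj(s,cir(p,.033,u+.023)),proj(s,cir(p,.024,u)),proj(s,cir(m,.042,.105)),proj(s,cir(m,.0255,.105))])
crop(s,(254,195),60,60,13,"pics/g.png",pts)
crop(s,(254,195),60,60,10,"pics/g0.png")
E
```

```text
pics/g.png origin 224 165 scale 13
pics/g0.png origin 224 165 scale 10
```

View pics/g.png

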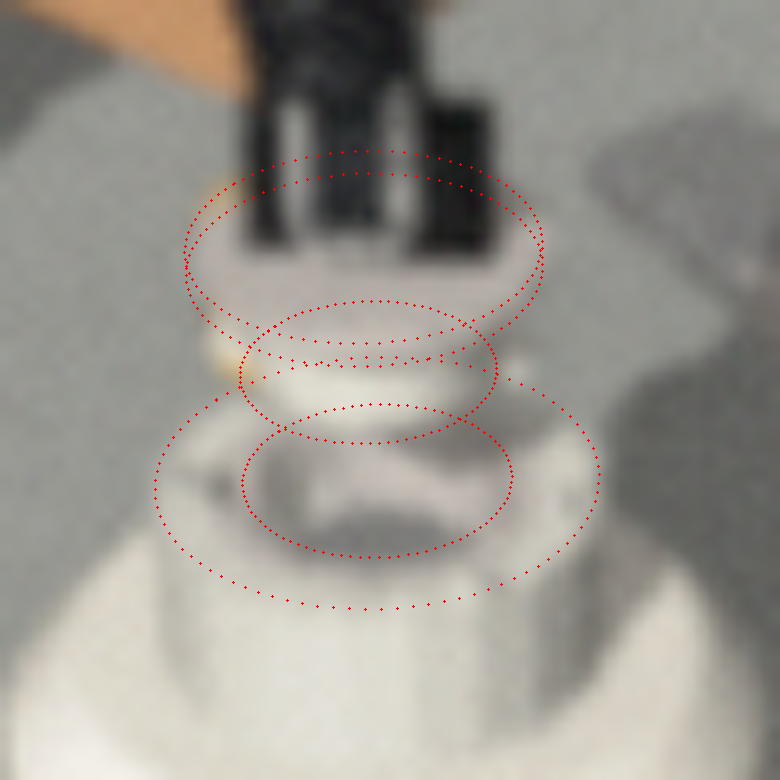

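View pics/g0.png

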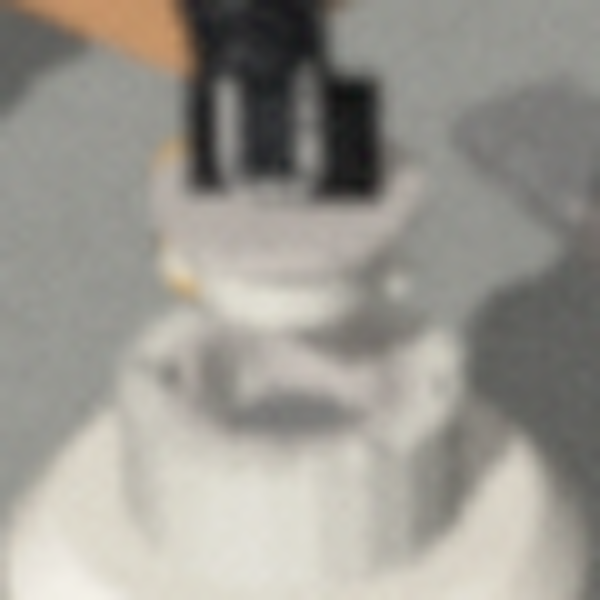

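Request:
{"method": "move_arm", "body": {
  "motion": [
    [[0, -1, -6], [0, 0, 0]],
    [[0, -1, -12], [0, 0, 0]],
    [[0, -1, -17], [0, 0, 0]],
    [[0, -1, -17], [0, 0, 0]]
  ]
}}

```text
clock: 7.98
position: [0.5513, 0.019, 0.1708]
tool_rot: [-3.141, 0.001, 0.57]
force: [0.3, 0.1, -1.6]
grip_width: 0.0127
```

Request:
{"method": "move_arm", "body": {
  "motion": [
    [[0, 0, -1], [0, 0, 0]],
    [[0, 0, -2], [0, 0, 0]],
    [[0, 0, -3], [0, 0, 0]],
    [[0, 0, -3], [0, 0, 0]]
  ]
}}

```text
clock: 8.48
position: [0.5516, 0.019, 0.1683]
tool_rot: [-3.142, -0.0, 0.57]
force: [-0.3, -0.1, -1.8]
grip_width: 0.0132
```

Request:
{"method": "move_arm", "body": {
  "motion": [
    [[0, 0, -1], [0, 0, 0]],
    [[0, 0, -2], [0, 0, 0]],
    [[0, 0, -2], [0, 0, 0]]
  ]
}}

```text
clock: 8.85
position: [0.5515, 0.019, 0.1662]
tool_rot: [-3.141, 0.0, 0.57]
force: [0.5, -0.9, -2.6]
grip_width: 0.0126
```

Request:
{"method": "move_arm", "body": {
  "motion": [
    [[0, 0.5, -1], [0, 0, 0]],
    [[0, 0.5, -2], [0, 0, 0]],
    [[0, 0.5, -2], [0, 0, 0]]
  ]
}}

```text
clock: 9.22
position: [0.5515, 0.0195, 0.1642]
tool_rot: [-3.141, 0.0, 0.57]
force: [0.7, 0.1, -0.9]
grip_width: 0.0132
```

Request:
{"method": "move_arm", "body": {
  "motion": [
    [[0, 0, -1], [0, 0, 0]],
    [[0, 0, -2], [0, 0, 0]],
    [[0, 0, -2], [0, 0, 0]]
  ]
}}

```text
clock: 9.6
position: [0.5515, 0.0195, 0.1622]
tool_rot: [-3.141, 0.0, 0.57]
force: [-0.4, -0.3, -1.9]
grip_width: 0.0128
```

Request:
{"method": "move_arm", "body": {
  "motion": [
    [[0, 0, -1], [0, 0, 0]],
    [[0, 0, -2], [0, 0, 0]],
    [[0, 0, -2], [0, 0, 0]]
  ]
}}

```text
clock: 9.98
position: [0.5515, 0.0195, 0.1602]
tool_rot: [-3.141, 0.0, 0.57]
force: [0.6, 0.0, -2.1]
grip_width: 0.0129
```

Request:
{"method": "move_arm", "body": {
  "motion": [
    [[0, 0, -1], [0, 0, 0]],
    [[0, 0, -2], [0, 0, 0]],
    [[0, 0, -2], [0, 0, 0]]
  ]
}}

```text
clock: 10.35
position: [0.5515, 0.0194, 0.1582]
tool_rot: [-3.141, 0.0, 0.57]
force: [-0.1, -0.2, -1.6]
grip_width: 0.0129
```

Request:
{"method": "move_arm", "body": {
  "motion": [
    [[0, 0, -1], [0, 0, 0]],
    [[0, 0, -2], [0, 0, 0]],
    [[0, 0, -2], [0, 0, 0]]
  ]
}}

```text
clock: 10.72
position: [0.5517, 0.0196, 0.1563]
tool_rot: [-3.142, -0.0, 0.57]
force: [0.4, -0.1, -2.7]
grip_width: 0.0127
```

```bash
python3 - <<'E'
from h import *
s=grab_frame("side");o=observe();print(o["clock"],o["position"],o["tool_rot"],o["force"],o["moment"],o["grip_width"])
crop(s,(254,200),60,60,10,"pics/i.png")
E
```

```text
10.775 [0.55163519 0.01953847 0.15627544] [-3.14156875e+00 -1.80467619e-04  5.69842614e-01] [ 0.24982374 -0.10885361 -1.69517571] [ 0.14488489 -0.21604095 -0.02287135] 0.012950788851298828
pics/i.png origin 224 170 scale 10
```

View pics/i.png

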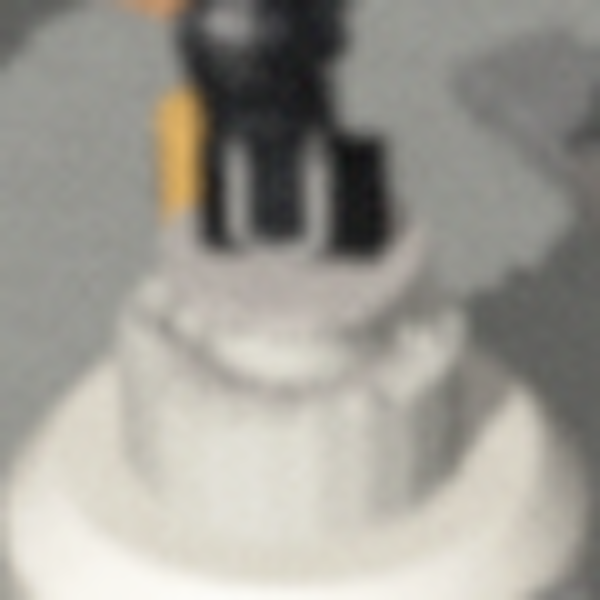

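Request:
{"method": "move_arm", "body": {
  "motion": [
    [[0, 0, -1], [0, 0, 0]],
    [[0, 0, -2], [0, 0, 0]],
    [[0, 0, -2], [0, 0, 0]]
  ]
}}

```text
clock: 11.15
position: [0.5517, 0.0196, 0.1543]
tool_rot: [-3.142, -0.0, 0.57]
force: [1.4, 1.6, -2.0]
grip_width: 0.0127
```

```bash
python3 - <<'E'
from h import *
o=observe();print(o["clock"],o["position"],o["tool_rot"],o["force"],o["moment"])
E
```

```text
11.15 [0.55167543 0.01961737 0.15426667] [-3.14151499e+00 -3.01260480e-04  5.69887131e-01] [ 1.38714953  1.60984424 -2.00172377] [ 0.3950231  -0.48615248 -0.02583926]
```

Request:
{"method": "move_arm", "body": {
  "motion": [
    [[0.4, 0.4, 0], [0, 0, 0]],
    [[0.6, 0.5, 0], [0, 0, 0]],
    [[0.6, 0.5, 0], [0, 0, 0]]
  ]
}}

```text
clock: 11.52
position: [0.552, 0.0198, 0.1542]
tool_rot: [-3.142, 0.0, 0.57]
force: [-0.0, 0.2, -1.9]
grip_width: 0.0128
```

```bash
python3 - <<'E'
from h import *
o=observe();print(o["clock"],o["position"],o["tool_rot"],o["force"],o["moment"])
E
```

```text
11.525 [0.55203028 0.01983432 0.15419636] [-3.14151779e+00  4.16801909e-04  5.69637152e-01] [-0.02176681  0.21677087 -1.94220404] [ 0.0683525  -0.02414051 -0.04095985]
```

Request:
{"method": "move_arm", "body": {
  "motion": [
    [[0, 0, -1], [0, 0, 0]],
    [[0, 0, -2], [0, 0, 0]],
    [[0, 0, -2], [0, 0, 0]]
  ]
}}

```text
clock: 11.9
position: [0.5521, 0.0199, 0.1522]
tool_rot: [-3.141, 0.0, 0.57]
force: [0.8, -0.2, -2.2]
grip_width: 0.0124
```

```bash
cat > o.py <<'E'
from h import *
o=observe();np.set_printoptions(precision=4,suppress=True);print(o["clock"],o["position"],o["tool_rot"],o["force"],o["moment"],o["grip_width"],o["qpos"][6])
E
python3 o.py
```

```text
11.9 [0.5521 0.0199 0.1522] [-3.1415  0.0002  0.5697] [ 0.849  -0.2065 -2.1618] [0.0769 0.0148 0.0037] 0.01243197517507224 -1.403834927049192
```

Request:
{"method": "move_arm", "body": {
  "motion": [
    [[0, 0, -1], [0, 0, 0]],
    [[0, 0, -2], [0, 0, 0]],
    [[0, 0, -2], [0, 0, 0]]
  ]
}}

```text
clock: 12.28
position: [0.5521, 0.02, 0.1502]
tool_rot: [-3.141, 0.0, 0.57]
force: [0.6, -0.1, -1.2]
grip_width: 0.0129
```

```bash
python3 o.py
```

```text
12.275 [0.5521 0.02   0.1502] [-3.1415  0.0001  0.5697] [ 0.5685 -0.0769 -1.185 ] [-0.0532  0.0245 -0.0058] 0.012939643035704197 -1.4053163620716982
```

Request:
{"method": "move_arm", "body": {
  "motion": [
    [[0, 0, -1], [0, 0, 0]],
    [[0, 0, -2], [0, 0, 0]],
    [[0, 0, -2], [0, 0, 0]]
  ]
}}

```text
clock: 12.65
position: [0.5521, 0.02, 0.1482]
tool_rot: [-3.141, 0.0, 0.57]
force: [-0.2, 0.1, -1.8]
grip_width: 0.0129
```

```bash
python3 o.py
```

```text
12.65 [0.5521 0.02   0.1482] [-3.1415  0.0001  0.5698] [-0.1717  0.1135 -1.8355] [ 0.0016 -0.0076 -0.0541] 0.012908100204788138 -1.4067385404540955
```

Request:
{"method": "move_arm", "body": {
  "motion": [
    [[0, 0, -1], [0, 0, 0]],
    [[0, 0, -2], [0, 0, 0]],
    [[0, 0, -2], [0, 0, 0]]
  ]
}}

```text
clock: 13.02
position: [0.5521, 0.02, 0.1462]
tool_rot: [-3.141, 0.0, 0.57]
force: [-0.0, 0.7, -2.4]
grip_width: 0.0131
```

```bash
python3 o.py
```

```text
13.025 [0.5521 0.02   0.1462] [-3.1415  0.0002  0.5698] [-0.0345  0.6963 -2.4245] [ 0.001   0.008  -0.0132] 0.013108944182095584 -1.4082176421851906
```

Request:
{"method": "move_arm", "body": {
  "motion": [
    [[0, 0, -1], [0, 0, 0]],
    [[0, 0, -2], [0, 0, 0]],
    [[0, 0, -2], [0, 0, 0]]
  ]
}}

```text
clock: 13.4
position: [0.5522, 0.02, 0.1444]
tool_rot: [3.142, -0.0, 0.57]
force: [-0.8, -0.5, 2.8]
grip_width: 0.0126
```

```bash
python3 o.py; python3 - <<'E'
from h import *
s=grab_frame("side")
crop(s,(254,200),60,60,10,"pics/j.png")
E
```

```text
13.4 [0.5522 0.02   0.1444] [ 3.1415 -0.0001  0.5698] [-0.8132 -0.4891  2.818 ] [-0.0979  0.1534 -0.0032] 0.012613026774090803 -1.4096956271060623
pics/j.png origin 224 170 scale 10
```

View pics/j.png

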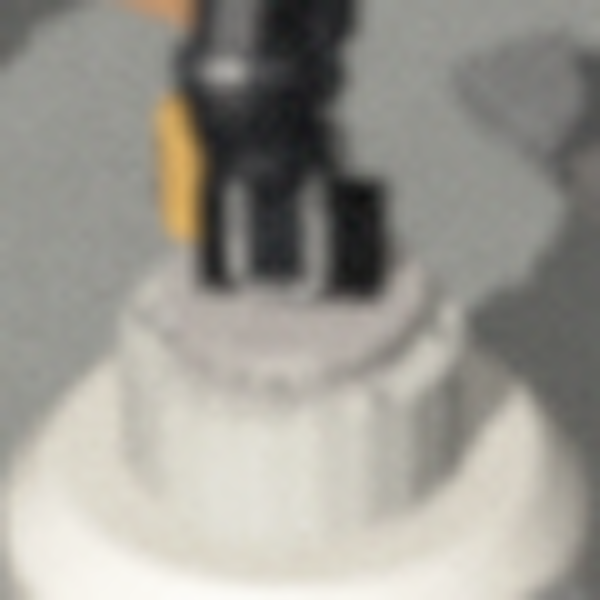

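Request:
{"method": "move_arm", "body": {
  "motion": [
    [[0, 0, -0.5], [0, 0, 0]],
    [[0, 0, -1], [0, 0, 0]],
    [[0, 0, -1.5], [0, 0, 0]],
    [[0, 0, -2], [0, 0, 0]],
    [[0, 0, -2.5], [0, 0, 0]],
    [[0, 0, -3], [0, 0, 0]],
    [[0, 0, -3], [0, 0, 0]],
    [[0, 0, -3], [0, 0, 0]]
  ]
}}

```text
clock: 14.45
position: [0.5522, 0.02, 0.1414]
tool_rot: [3.142, -0.0, 0.57]
force: [-0.4, 0.3, 5.6]
grip_width: 0.0128
```

```bash
python3 o.py
```

```text
14.45 [0.5522 0.02   0.1414] [ 3.1416 -0.0002  0.5698] [-0.411   0.2944  5.6266] [ 0.0056  0.1987 -0.0354] 0.012795384891696541 -1.41192124853579
```

Request:
{"method": "move_arm", "body": {
  "motion": [
    [[0, 0, -0.5], [0, 0, 0]],
    [[0, 0, -1], [0, 0, 0]],
    [[0, 0, -1.5], [0, 0, 0]],
    [[0, 0, -2], [0, 0, 0]],
    [[0, 0, -2.5], [0, 0, 0]],
    [[0, 0, -3], [0, 0, 0]],
    [[0, 0, -3], [0, 0, 0]],
    [[0, 0, -3], [0, 0, 0]]
  ]
}}

```text
clock: 15.45
position: [0.5522, 0.02, 0.1385]
tool_rot: [3.141, -0.0, 0.57]
force: [-2.0, 0.1, 7.7]
grip_width: 0.013
```

```bash
python3 o.py
```

```text
15.45 [0.5522 0.02   0.1385] [ 3.1415 -0.0002  0.5697] [-2.028   0.1045  7.6582] [-0.0217  0.4591  0.0345] 0.012967315190810513 -1.414171062724062
```

Request:
{"method": "move_arm", "body": {
  "motion": [
    [[-0.3, 0, -0.3], [0, 0, 0]],
    [[-0.5, 0, -0.7], [0, 0, 0]],
    [[-0.5, 0, -1], [0, 0, 0]],
    [[-0.5, 0, -1], [0, 0, 0]]
  ]
}}

```text
clock: 15.95
position: [0.5521, 0.02, 0.1377]
tool_rot: [3.141, -0.001, 0.57]
force: [-0.0, 0.4, 9.0]
grip_width: 0.0127
```

```bash
python3 o.py
```

```text
15.95 [0.5521 0.02   0.1377] [ 3.1411 -0.0009  0.5698] [-0.0466  0.3747  8.9573] [-0.0775  0.0711 -0.0549] 0.012659793256869866 -1.4151227990229784
```

Request:
{"method": "move_arm", "body": {
  "motion": [
    [[0, 0, 0], [0, 0, -0.06]],
    [[0, 0, 0], [0, 0, -0.12]],
    [[0, 0, 0], [0, 0, -0.2]],
    [[0, 0, 0], [0, 0, -0.25]],
    [[0, 0, 0], [0, 0, -0.25]]
  ]
}}

```text
clock: 16.58
position: [0.5522, 0.0201, 0.1378]
tool_rot: [3.141, -0.001, 0.319]
force: [0.7, -0.2, 8.6]
grip_width: 0.0131
```

```bash
python3 o.py
```

```text
16.575 [0.5522 0.0201 0.1378] [ 3.1412 -0.0014  0.319 ] [ 0.7025 -0.1717  8.6252] [-0.0845 -0.104  -0.0528] 0.013090240196426657 -1.619088236645804
```

Request:
{"method": "move_arm", "body": {
  "motion": [
    [[0, 0, 0], [0, 0, -0.08]],
    [[0, 0, 0], [0, 0, -0.16]],
    [[0, 0, 0], [0, 0, -0.24]],
    [[0, 0, 0], [0, 0, -0.32]],
    [[0, 0, 0], [0, 0, -0.4]],
    [[0, 0, 0], [0, 0, -0.45]],
    [[0, 0, 0], [0, 0, -0.45]]
  ]
}}

```text
clock: 17.45
position: [0.5523, 0.02, 0.1377]
tool_rot: [-3.141, -0.001, -0.131]
force: [0.7, -0.2, 10.5]
grip_width: 0.0127
```

```bash
python3 o.py
```

```text
17.45 [0.5523 0.02   0.1377] [-3.1414 -0.0015 -0.131 ] [ 0.6907 -0.1845 10.5442] [-0.1733 -0.1606 -0.0902] 0.012688773961153121 -1.9817847549314191
```

Request:
{"method": "move_arm", "body": {
  "motion": [
    [[0, 0, 0], [0, 0, -0.03]],
    [[0, 0, 0], [0, 0, -0.06]],
    [[0, 0, 0], [0, 0, -0.06]]
  ]
}}

```text
clock: 17.82
position: [0.5523, 0.02, 0.1377]
tool_rot: [-3.141, -0.001, -0.191]
force: [0.3, -0.6, 10.2]
grip_width: 0.0129
```

```bash
python3 o.py
```

```text
17.825 [0.5523 0.02   0.1377] [-3.1413 -0.0014 -0.1907] [ 0.2598 -0.6249 10.2056] [-0.1585 -0.1578 -0.0338] 0.012854211563086615 -2.029572571994976
```

Request:
{"method": "move_arm", "body": {
  "motion": [
    [[0, 0, 0], [0, 0, -0.02]],
    [[0, 0, 0], [0, 0, -0.04]],
    [[0, 0, 0], [0, 0, -0.04]]
  ]
}}

```text
clock: 18.2
position: [0.5523, 0.02, 0.1377]
tool_rot: [-3.141, -0.001, -0.231]
force: [0.5, -1.2, 10.1]
grip_width: 0.0129
```

```bash
python3 o.py
```

```text
18.2 [0.5523 0.02   0.1377] [-3.1413 -0.0014 -0.2305] [ 0.4948 -1.2236 10.0768] [-0.196  -0.1049 -0.0333] 0.012883754312918154 -2.0613591379097094
```

Request:
{"method": "move_arm", "body": {
  "motion": [
    [[0, 0, 0], [0, 0, -0.015]],
    [[0, 0, 0], [0, 0, -0.03]],
    [[0, 0, 0], [0, 0, -0.03]]
  ]
}}

```text
clock: 18.58
position: [0.5522, 0.02, 0.1377]
tool_rot: [-3.141, -0.001, -0.26]
force: [0.3, -0.2, 8.6]
grip_width: 0.0127
```

```bash
python3 o.py
```

```text
18.575 [0.5522 0.02   0.1377] [-3.1412 -0.0013 -0.2604] [ 0.3333 -0.1588  8.6176] [-0.1104 -0.0932  0.0442] 0.012749181845038078 -2.085230972765072
```

Request:
{"method": "move_arm", "body": {
  "motion": [
    [[0, 0, 0], [0, 0, -0.015]],
    [[0, 0, 0], [0, 0, -0.03]],
    [[0, 0, 0], [0, 0, -0.03]]
  ]
}}

```text
clock: 18.95
position: [0.5523, 0.02, 0.1377]
tool_rot: [-3.141, -0.001, -0.29]
force: [0.9, 0.6, 9.4]
grip_width: 0.0127
```

```bash
python3 o.py
```

```text
18.95 [0.5523 0.02   0.1377] [-3.1411 -0.0014 -0.2904] [0.9345 0.6309 9.4336] [-0.2017 -0.1442 -0.0326] 0.012712573439998983 -2.1092228757683222
```

Request:
{"method": "move_arm", "body": {
  "motion": [
    [[0, 0, 0], [0, 0, -0.015]],
    [[0, 0, 0], [0, 0, -0.03]],
    [[0, 0, 0], [0, 0, -0.03]]
  ]
}}

```text
clock: 19.32
position: [0.5523, 0.0199, 0.1377]
tool_rot: [-3.141, -0.001, -0.32]
force: [0.8, 0.2, 9.1]
grip_width: 0.0128
```

```bash
python3 o.py
```

```text
19.325 [0.5523 0.0199 0.1377] [-3.1411 -0.0014 -0.3204] [0.8323 0.1956 9.1318] [-0.1946 -0.0791  0.1208] 0.012832529703108754 -2.1330868544332535
```

Request:
{"method": "move_arm", "body": {
  "motion": [
    [[0, 0, 0], [0, 0, -0.01]],
    [[0, 0, 0], [0, 0, -0.02]],
    [[0, 0, 0], [0, 0, -0.02]]
  ]
}}

```text
clock: 19.7
position: [0.5522, 0.02, 0.1377]
tool_rot: [-3.141, -0.001, -0.34]
force: [0.8, 0.1, 9.3]
grip_width: 0.0125
```

```bash
python3 o.py
```

```text
19.7 [0.5522 0.02   0.1377] [-3.1412 -0.0013 -0.3399] [0.7984 0.1457 9.2524] [-0.2845  0.0206  0.3505] 0.012474164048629378 -2.1487829762544077
```

Stop felt (Mz went from about 0 to 0.35 N m near yaw -0.33). I'll ease the twist slightly and let the lid rise.

Request:
{"method": "move_arm", "body": {
  "motion": [
    [[0, 0, 0], [0, 0, 0.02]],
    [[0, 0, 1], [0, 0, 0.02]],
    [[0, 0, 2], [0, 0, 0.02]],
    [[0, 0, 3], [0, 0, 0.02]],
    [[0, 0, 3], [0, 0, 0.02]]
  ]
}}

```text
clock: 20.32
position: [0.5522, 0.0199, 0.1406]
tool_rot: [-3.141, -0.001, -0.32]
force: [2.3, -0.5, 5.9]
grip_width: 0.013
```

```bash
python3 o.py
```

```text
20.325 [0.5522 0.0199 0.1406] [-3.1412 -0.0011 -0.3203] [ 2.3019 -0.5068  5.9085] [-0.2041 -0.5753  0.0762] 0.013036301961495642 -2.132006666648692
```

Request:
{"method": "move_arm", "body": {
  "motion": [
    [[0, 0, 0.5], [0, 0, 0]],
    [[0, 0, 1], [0, 0, 0]],
    [[0, 0, 1.5], [0, 0, 0]],
    [[0, 0, 1.5], [0, 0, 0]]
  ]
}}

```text
clock: 20.82
position: [0.5518, 0.02, 0.1419]
tool_rot: [-3.141, -0.0, -0.32]
force: [4.1, -0.5, 3.8]
grip_width: 0.0125
```

```bash
python3 o.py
```

```text
20.825 [0.5518 0.02   0.1419] [-3.1414 -0.0003 -0.3202] [ 4.1244 -0.5395  3.8437] [-0.1332 -1.0194  0.0669] 0.012512256621207295 -2.1315610677924837
```

Request:
{"method": "move_arm", "body": {
  "motion": [
    [[0.4, 0, 0], [0, 0, 0]],
    [[0.7, 0, 0], [0, 0, 0]],
    [[0.7, 0, 0], [0, 0, 0]]
  ]
}}

```text
clock: 21.2
position: [0.552, 0.02, 0.1417]
tool_rot: [3.141, 0.001, -0.32]
force: [1.9, 0.1, 6.1]
grip_width: 0.0125
```

```bash
python3 o.py;python3 - <<'E'
from h import *
s=grab_frame("side")
crop(s,(254,200),60,60,10,"pics/k.png")
E
```

```text
21.2 [0.552  0.02   0.1417] [ 3.1413  0.0008 -0.3202] [1.9176 0.063  6.0717] [-0.0741 -0.2428  0.0917] 0.012501398983129281 -2.1312874292860284
pics/k.png origin 224 170 scale 10
```

View pics/k.png

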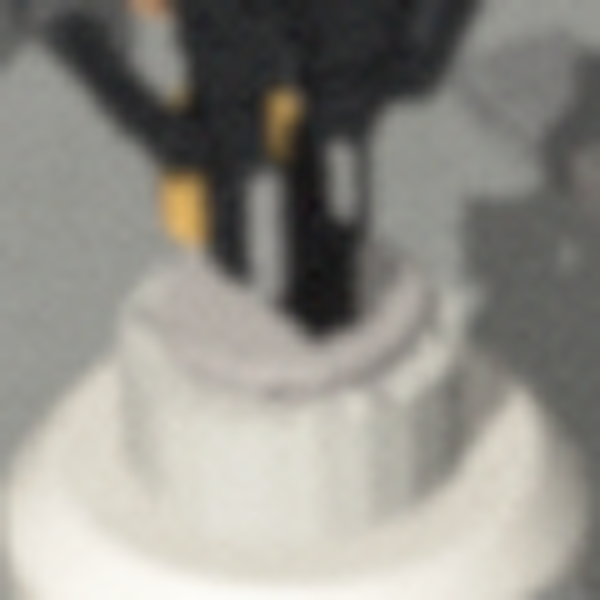

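Request:
{"method": "move_arm", "body": {
  "motion": [
    [[0.2, 0, 0.3], [0, 0, 0]],
    [[0.3, 0, 0.6], [0, 0, 0]],
    [[0.3, 0, 0.6], [0, 0, 0]]
  ]
}}

```text
clock: 21.62
position: [0.5521, 0.02, 0.1422]
tool_rot: [3.141, 0.001, -0.32]
force: [-2.4, 0.1, 3.3]
grip_width: 0.013
```

```bash
python3 o.py
```

```text
21.625 [0.5521 0.02   0.1422] [ 3.1411  0.0011 -0.3202] [-2.3678  0.1369  3.2888] [-0.0497  0.473   0.0832] 0.013016868477772035 -2.131008650781141
```

Request:
{"method": "move_arm", "body": {
  "motion": [
    [[-0.2, 0, 0.3], [0, 0, 0]],
    [[-0.3, 0, 0.7], [0, 0, 0]],
    [[-0.3, 0, 0.7], [0, 0, 0]]
  ]
}}

```text
clock: 22.0
position: [0.552, 0.02, 0.1427]
tool_rot: [3.141, 0.001, -0.32]
force: [-0.9, 1.0, -5.4]
grip_width: 0.0127
```

```bash
python3 o.py
```

```text
22.0 [0.552  0.02   0.1427] [ 3.1413  0.0008 -0.3201] [-0.8946  1.0071 -5.3767] [0.0619 0.1904 0.0617] 0.012742329042314954 -2.1308663959355596
```

The lid has risen 4 mm and is now held from above, so it is locked. I'll ease off and release.

Request:
{"method": "move_arm", "body": {
  "motion": [
    [[0, 0, -0.5], [0, 0, 0]],
    [[0, 0, -0.5], [0, 0, 0]]
  ]
}}

```text
clock: 22.25
position: [0.5521, 0.02, 0.1426]
tool_rot: [3.141, 0.0, -0.32]
force: [-3.9, 0.4, 1.6]
grip_width: 0.0128
```

Request:
{"method": "move_arm", "body": {
  "motion": [
    [[0, 0, 0], [0, 0, 0]],
    [[0, 0, 0], [0, 0, 0]],
    [[0, 0, 0], [0, 0, 0]],
    [[0, 0, 0], [0, 0, 0]]
  ],
  "jaw": 45
}}

```text
clock: 22.75
position: [0.5524, 0.02, 0.1426]
tool_rot: [-3.142, -0.0, -0.32]
force: [0.2, -0.5, 0.6]
grip_width: 0.045
```

Request:
{"method": "move_arm", "body": {
  "motion": [
    [[0, 0, 15], [0, 0, 0]],
    [[0, 0, 40], [0, 0, 0]],
    [[0, 0, 80], [0, 0, 0]],
    [[0, 0, 120], [0, 0, 0]],
    [[0, -50, 130], [0, 0, 0.1]],
    [[0, -110, 130], [0, 0, 0.2]],
    [[0, -170, 130], [0, 0, 0.3]],
    [[0, -230, 130], [0, 0, 0.4]],
    [[0, -290, 130], [0, 0, 0.4]],
    [[0, -330, 130], [0, 0, 0.4]],
    [[0, -330, 130], [0, 0, 0.4]]
  ]
}}

```text
clock: 24.12
position: [0.5513, -0.3136, 0.2733]
tool_rot: [3.14, 0.0, 0.075]
force: [-0.1, 0.6, -0.6]
grip_width: 0.045
```

```bash
python3 o.py;python3 - <<'E'
from h import *
s=grab_frame("side");t=grab_frame("top")
cv2.imwrite("pics/l.png",t["frame"][:,:,::-1]);cv2.imwrite("pics/ls.png",s["frame"][:,:,::-1])
crop(s,(254,210),80,80,5,"pics/l1.png");crop(t,(274,183),80,80,5,"pics/l2.png")
cv2.imwrite("pics/l3.png",np.hstack([cv2.imread("pics/l1.png"),cv2.imread("pics/l2.png")]))
E
```

```text
24.125 [ 0.5513 -0.3136  0.2733] [3.1404 0.0001 0.0751] [-0.1476  0.608  -0.5803] [ 0.043  -0.0222 -0.0099] 0.044962641822504444 -1.1372092032732044
pics/l1.png origin 214 170 scale 5
pics/l2.png origin 234 143 scale 5
```

View pics/l3.png

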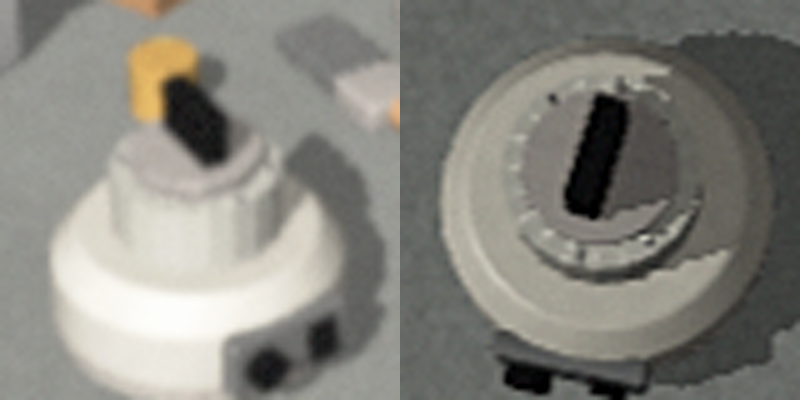

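View pics/l.png

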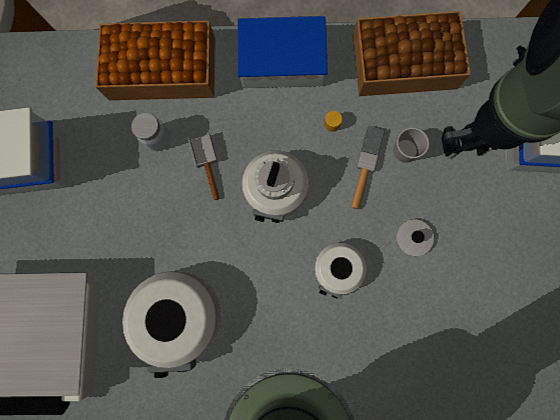

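```bash
python3 - <<'E'
from h import *
t=grab_frame("top");g=t;u,v,r=273,173,14
f=g["frame"].mean(2);m=np.zeros(f.shape,bool);m[v-r:v+r,u-r:u+r]=f[v-r:v+r,u-r:u+r]<55
n_,lab,st,_=cv2.connectedComponentsWithStats(m.astype(np.uint8));k=1+st[1:,4].argmax();m=lab==k
for z in(.080,.084,.088):print(z,wingfit(g,m,[.552,.02,-.28],z))
print(job_done(),observe()["clock"])
E
```

```text
0.08 (array([ 0.55149871,  0.02016951, -0.29937812]), np.float64(20.921875), np.int64(198))
0.084 (array([ 0.55038941,  0.01995152, -0.30514615]), np.float64(22.375), np.int64(198))
0.088 (array([ 0.54948053,  0.01973915, -0.30464719]), np.float64(24.171875), np.int64(198))
the job is handed in; nothing more can be done
the job is handed in; nothing more can be done
```

The lid is on the mill, locked and let go, and the job is handed in. The last clock reading before the final picture was 24.1 s, against the 64 s limit.

**What I did**
- I gripped the lid by its wing and let it into the mouth with the lugs in the keyways. Side contact in the bore was about 2 N, and I eased it off by small shifts.
- The sprung plate was felt at a rim height of about 101 mm. I pressed the lid to about 22 mm below the rim, which took about 10 to 12 N of spring force.
- I twisted it clockwise about 0.9 rad until the stop was felt at 0.35 N m, then backed off slightly and let it rise.
- Sideways force reached about 4 N while it rose.

**Last checks**
- **Lock:** at about 17 mm depth the upward push turned into a 5 N hold from above, so the lugs are caught in the notches.
- **Picture:** the last images show the lid seated and looking level, with the wing beside the notch bars. The other things on the counter look unmoved and the gripper is clear.
- **Small disagreement:** the wing was measured at yaw -0.30 rad against -0.23 to -0.24 rad for the bars. That is within the play at the stop side.
- **Not resolved:** the side camera's fit of the lid's angle before the grasp was poor, so I used the top camera's value.

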